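# Fit the amber beacon lens in a speaker box

## Task

Drop the amber lens, dome up, into the round cell on top of the blue speaker box. Then put the black eight-sided retaining ring over it and screw it clockwise until it is snug on the lens, so that it stays gently clamped, without overtightening or bearing hard on the glass. Leave everything else where it is.

Things in the scene. Friction and masses are not known exactly. Their poses are not given: they have to be found in the camera images.
- lens: Amber glass lens, 35 g, dome up on a cutting mat (2 mm above the table). Origin: centre of its underside, z up. Flange: diameter 32, from 0 to 9 mm height, lower edge chamfered 1.5 mm. Above it the dome: a cylinder of diameter 22 from 9 to 24 mm, tapering to 17 at the top, 27 mm. Hold it by the dome, fingertips just above the flange.
- ring: Black eight-sided retaining ring, 60 g, lip up, on the other mat (lens and ring may swap mats). Origin: centre of its underside, z up. 57 mm across flats, 62 over corners, 20 high; flats face 0, 45, 90 ... degrees from its x. Top lip 4 mm thick with a hole of diameter 26; open below, bore 51. Three inward pins at 0, 120, 240 degrees from its x.
- ring_pin (a point): The ring's pin at 0 degrees: middle of it, 23.7 mm from the ring's axis. Pins are steel, diameter 5, centred 3.5 mm above the ring's underside, tips 21.2 mm from the axis. A white dot on the lip marks each of the three pins.
- cell (a point): Centre of the mouth of the lens cell, 81 mm above the table, 26 mm above the box's panel; z up, x along the box's x. Upright round tube, bore 34.4, outside diameter 40, rounded rim, sprung seat inside. Outside it three brass thread flanks, out to 24.5 mm from the axis, with entry gaps at 0, 120 and 240 degrees from x, each marked by a white dot on the panel.
- flank (a point): The entry gap at 0 degrees, at the mean height of the flanks' upper ends, 4 mm below the mouth. Gaps are 35 degrees wide: pins enter within about 10 degrees of centre. In the gaps, the ring goes down until its lip rests on the lens flange, its underside about 12.5 mm below the mouth; with pins on top of the flanks it stops more than 8 mm higher.
- seat_mid (a point): Centre of the seat's top, 5.5 mm below the mouth; it springs at 30 N per mm. The flanks sit up to 1.7 mm higher or lower from box to box. So, turned clockwise from above, the ring runs freely for 20 to 75 degrees; then it is drawn down 0.8 mm per 10 degrees: it turns harder, pulls the fingers down and clamps 1.3 N more per degree. Above 3 N it holds; above 18 N the glass cracks.
- speaker: Blue speaker box with black corners, 200 x 180 x 55 mm, fixed, lying on its back with the lens cell in the middle of its panel. Origin: centre of its underside on the table.
- battery: Bystander, leave it alone: black battery pack with an orange stripe, 115 x 75 x 58 (mm); origin: centre of its underside.
- driver: Bystander, leave it alone: loose loudspeaker, gold basket and black magnet, diameter 110, 44 high (mm); origin: centre of its underside.
- spool: Bystander, leave it alone: orange spool, diameter 56, 40 high (mm); origin: centre of its underside.
- screwdriver: Bystander, leave it alone: screwdriver lying down, 180 long (mm); origin: centre of its underside.
- jar: Bystander, leave it alone: small closed jar, diameter 48, 50 high (mm); origin: centre of its underside.
- module: Bystander, leave it alone: silver power module, 55 x 35 x 27 (mm); origin: centre of its underside.
- washer: Bystander, leave it alone: flat black rubber washer, outer diameter 42, 6 high (mm); origin: centre of its underside.

How it is judged:
By the outcome, as a careful person would: the job done as asked, in the order asked, and still so for the second after the job is handed in, with the robot touching nothing.
It also fails if it takes over 72 s, if anything falls off the work surface, if the arm or the gripper's body presses on something with over 40 N, if the wrist force passes 120 N, or if a joint passes its speed limit or range.

## Robot

A 6-joint arm with a two-finger parallel gripper is mounted at the origin on the work surface. World frame = base frame: x ahead of the robot, y to its left, z up, the work surface at z = 0. Lengths are in mm, angles in rad, forces in N, time in s.
With the tool pointing down it reaches from about 400 to 925 mm from the base axis. Payload 12.5 kg.
Tool frame: the origin (TCP) lies at the centre of the arm's flange, where the gripper is bolted on; the fingertips stand 190 mm ahead of it and the grasp point (between the pads) lies 171 mm ahead of it; z points along the fingers, y is the line along which they close (so a half turn about z gives the same grasp; the last joint's range is limited). The gripper opens to 95 mm and grips with 3 to 60 N. Pads are 20 mm wide; open, the fingers measure 119 mm over their backs; the gripper's body (75 mm by 180 mm) begins 59 mm behind the grasp point.
Start: joints at [1.168, 0.491, 1.559, -0, 1.092, -0.106], TCP at [182.765, 597.681, 404.761] pointing down, gripper open.
Joint ranges: [-3.1, 3.1], [-0.84, 2.19], [0.05, 2.79], [-1.13, 4.28], [0.06, 2.93], [-2.69, 2.69]. Speed limits (rad/s): [2.22, 2.22, 2.79, 3.14, 3.14, 3.14].

## Interface

Orientations are given as [roll, pitch, yaw] about the fixed x, y, z axes, in that order (R = Rz(yaw) Ry(pitch) Rx(roll)).
In Python, from cell import env, read_camera, search_frame, cut_out gives the robot as it stands. The module is installed in compiled form; this text tells all that it offers.
- The arm moves only by the tool move_arm, never from a script. Its argument "commands" is a list of rows, each a list of 3 entries, a list of its own where there are three numbers: the shift along the world's x, y, z normalised to -1 to 1, where 1 is 0.03 m, then the turn about the world's z normalised to -1 to 1, where 1 is 0.08 rad, then the opening, from -1 (shut) to 1 (fully open), so that 0 is half open. A call has 1 to 20 rows; each row shifts and turns the commanded pose from where the row before left it; what a row does not reach is not made up. A row lasts 1/12 s, in which the tool goes at most 41.7 mm and 7.16 degrees, less where a joint would pass 70% of its speed; a pose out of reach is approached as far as the arm can. A call with a number of a shift or a turn outside -1 to 1 is refused whole. A call with a gripper value outside its range is refused whole. The fingers move at their own pace and stop on an object; the grip force is fixed at half the most. Time passes only in rows, so rows that do not move let the fingers close. It gives the time, the measured TCP pose, the force, the opening and the grip force at its end, in the units of the state.
- env.state(): the state, without advancing time (a new reading comes with each control period).
- read_camera(name): name is "scene" or "top"; returns a dict with "image" (384x512x3 uint8, red, green, blue), "fx", "fy", "cx", "cy" (pixels), "rvec" (rotation vector, rad) and "tvec" (3), from world to camera coordinates, as OpenCV has them. Camera axes: x right, y down, z forward; pixel columns grow to the right and rows downward; lengths in mm; the calibration is good to about 2 mm. A picture is of the moment at which its call begins. There is no depth.
- env.job_done(): hands the job in; it is judged then, once.
Trained networks look in a picture, given as the dict that the camera call returned (one of the last four; its "shot" number tells which), for a name from the list of things; names that differ only in an ending like _2 or _b are one class to them, and where a whole thing is asked for, a point or a joint stands for the part that bears it (a point fixed in the world has none). Each returns a list of dicts, best first, with "confidence" (0 to 1); they miss things now and then, are a little off and sometimes report something else, mostly with a low value. They report only what shows in the picture. A call takes as long as a camera call.
- search_frame(thing, picture): "at" ([column, row] in pixels, amid what is visible of it).
- cut_out(thing, picture): "region" (384x512 bool, what is visible of it) and "at" ([column, row] in pixels, amid what is visible of it).
The state is a dict: "t": time; "joints": joint angles; "qvel": joint speeds; "tau": joint torques, N m; "eef_pos": TCP position; "tcp_rot": TCP orientation; "ft_force": force on the tool from outside, world axes, zero at the start; "moment": the same for the moment, N m; "opening": opening from 0.0 (shut) to 1.0 (fully open); "grip_force": force on a finger pad.
Only numpy, scipy, OpenCV 4.12 (cv2) and the standard library are available. Lean on these libraries where they do the work, as an engineer would, in place of code of your own. Each camera call takes 0.05 s, during which the arm holds its last target. There are 200 camera calls.

## Working session

There is one attempt and no reset: what is moved stays moved. The work goes in short steps, Python scripts to look and compute and a tool call to move; the robot and the scene stay as the last step left them, time stands still between calls to the robot, and variables do not carry over. Pictures are saved under pics/ and viewed, at most 10 in all, crops included, and the job is handed in when it is done.

Besides the shell and the picture viewer there is one more tool, called after ">>>" by a JSON object that holds its "method" and its "body", one argument or row to a line. move_arm: Moves the arm, as the interface text tells. Its arguments: {"type":"object","properties":{"commands":{"type":"array","items":{"type":"array"}}},"required":["commands"]}

```bash
mkdir -p pics
cat > h.py <<'E'
import numpy as np, cv2
from cell import env, read_camera, search_frame, cut_out
def shot(name,fn=None):
    p=read_camera(name)
    if fn: cv2.imwrite('pics/'+fn,p['image'][:,:,::-1])
    return p
def ray(p,px):
    R,_=cv2.Rodrigues(np.array(p['rvec'],float)); t=np.array(p['tvec'],float).ravel()
    d=R.T@np.array([(px[0]-p['cx'])/p['fx'],(px[1]-p['cy'])/p['fy'],1.]); return -R.T@t,d
def onz(p,px,z):
    o,d=ray(p,px); return (o+d*(z-o[2])/d[2])
def proj(p,X):
    R,_=cv2.Rodrigues(np.array(p['rvec'],float)); c=R@np.array(X,float)+np.array(p['tvec'],float).ravel()
    return [p['fx']*c[0]/c[2]+p['cx'],p['fy']*c[1]/c[2]+p['cy']]
E
python3 - <<'E'
from h import *
a=shot('top','t1.png');b=shot('scene','s1.png')
cv2.imwrite('pics/c1.png',np.vstack([a['image'],b['image']])[:,:,::-1][:, :])
for p,n in((a,'top'),(b,'scene')):
    print(n,p['fx'],ray(p,(p['cx'],p['cy'])))
    for th,z in(('lens',27),('ring',20),('ring_pin',20),('cell',81),('flank',55),('speaker',55)):
        for r in search_frame(th,p)[:4]: print(th,np.round(r['at'],1),round(r['confidence'],2),np.round(onz(p,r['at'],z),1))
print(env.state())
E
```

```text
top 437.4217977069304 (array([ 3.75568284e+02, -1.14926449e+00,  1.31993564e+03]), array([ 0.19230255, -0.00826952, -0.98130084]))
lens [272.6 218.9] 0.22 [556.1 -38.7  27. ]
ring [349.8 222.3] 0.66 [ 542.9 -269.9   20. ]
ring_pin [353.2 219.9] 0.57 [ 549.9 -280.5   20. ]
ring_pin [114.9 200.6] 0.5 [620.8 435.5  20. ]
ring_pin [260.  160.7] 0.24 [738.2  -4.1  20. ]
cell [271.6 216.7] 0.7 [555.  -34.4  81. ]
flank [274.2 219.9] 0.62 [549.2 -42.5  55. ]
speaker [271.7 216.8] 0.66 [558.4 -35.4  55. ]
scene 421.21229539008885 (array([1306.86355148, -363.42022344, 1100.9745708 ]), array([-0.54627151,  0.29247097, -0.78488736]))
lens [299.  158.2] 0.55 [536.4 240.6  27. ]
lens [230.7 198.7] 0.53 [579.  -42.3  27. ]
ring [155.6 228.5] 0.53 [ 566.2 -290.4   20. ]
ring_pin [154.9 226.7] 0.69 [ 559.1 -290.    20. ]
ring_pin [229.4 195. ] 0.37 [559.1 -37.2  20. ]
cell [231.2 198.1] 0.61 [614.3 -56.1  81. ]
flank [230.8 194.1] 0.77 [582.2 -42.4  55. ]
speaker [230.2 194.7] 0.98 [583.4 -45.   55. ]
{'t': 0.7, 'joints': array([ 1.16841370e+00,  4.90865046e-01,  1.55891007e+00,  5.07417165e-05,
        1.09168105e+00, -1.05574568e-01]), 'qvel': array([ 0.00131118,  0.00116184,  0.00084876,  0.00119034,  0.00052404,
       -0.0003566 ]), 'tau': array([-1.36570332e-03, -6.12325931e+01, -2.58401066e+01,  6.91881753e-02,
        4.46794135e-02,  5.17391629e-05]), 'eef_pos': array([182.74951925, 597.67633749, 404.77919411]), 'tcp_rot': array([ 3.14145218e+00, -3.03979414e-05,  2.84476121e+00]), 'ft_force': array([ 0.31522941, -0.65755478, -1.00760119]), 'moment': array([-0.01137525, -0.03122519, -0.04277405]), 'grip_force': 0.0, 'opening': 0.9963220697070356}
```

View pics/t1.png

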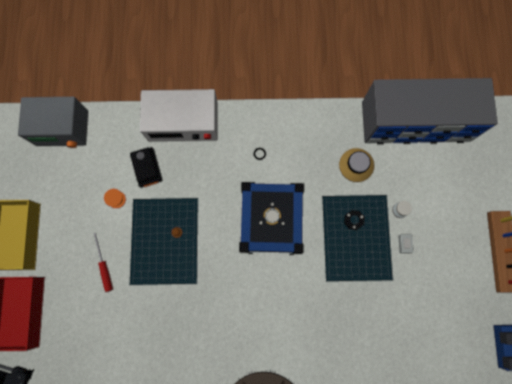

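View pics/s1.png

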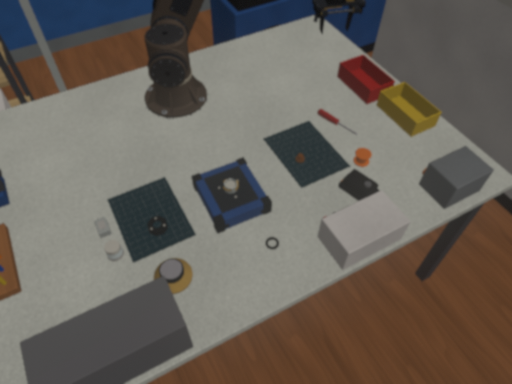

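The top view shows the lens at about (177,232), the cell at (272,216) and the ring at (354,219). The scene view has the lens at (299,158), the cell at (231,187) and the ring at (157,226). I'll zoom in for subpixel centres.

Run:
```python
from h import *
tiles=[]
for n,cs in(('top',((177,232),(272,216),(354,219))),('scene',((299,158),(231,190),(157,226)))):
    ims=[shot(n) for _ in range(4)]; p=ims[-1]
    m=np.mean([i['image'].astype(float) for i in ims],0)
    np.savez(n+'.npz',m=m,**{k:np.array(p[k]) for k in('fx','fy','cx','cy','rvec','tvec')})
    row=[]
    for c in cs:
        s=m[c[1]-16:c[1]+16,c[0]-16:c[0]+16]
        row.append(cv2.resize(np.clip(s*1.2,0,255).astype(np.uint8),(260,260),interpolation=cv2.INTER_NEAREST))
    tiles.append(np.hstack(row))
    for th in('lens','ring','ring_pin','cell','flank'):
        for r in cut_out(th,p)[:3]:
            reg=r['region']; ys,xs=np.nonzero(reg); print(n,th,round(r['confidence'],2),np.round(r['at'],1),reg.sum(),xs.mean().round(2),ys.mean().round(2),xs.min(),xs.max(),ys.min(),ys.max())
cv2.imwrite('pics/z1.png',np.vstack(tiles)[:,:,::-1])
```

```text
top ring 0.55 [349.4 220.7] 238 354.09 220.75 344 364 211 229
top ring_pin 0.76 [349.6 220.1] 264 353.97 220.12 344 364 210 230
top cell 0.69 [271.1 218. ] 4340 271.64 218.06 239 304 181 254
top cell 0.65 [398.7 209. ] 259 401.48 209.65 392 411 202 218
top flank 0.84 [273.8 219.7] 4474 272.02 218.28 239 305 182 256
scene lens 0.6 [299.5 158.4] 40 299.45 158.43 296 302 155 162
scene ring 0.72 [155.9 226.1] 301 156.86 225.68 147 167 216 235
scene ring 0.42 [233.5 196.8] 3560 230.8 194.8 192 271 158 232
scene ring_pin 0.73 [154.3 226.9] 291 157.06 225.86 147 167 216 236
scene ring_pin 0.71 [360.3 154.9] 267 361.72 156.9 353 370 148 166
scene cell 0.92 [227.9 196.5] 3649 230.78 194.94 191 271 158 233
scene cell 0.38 [356.3 185.9] 754 357.87 185.1 339 377 170 200
scene flank 0.62 [232.7 196.7] 3564 230.55 194.73 192 270 158 232
```

View pics/z1.png

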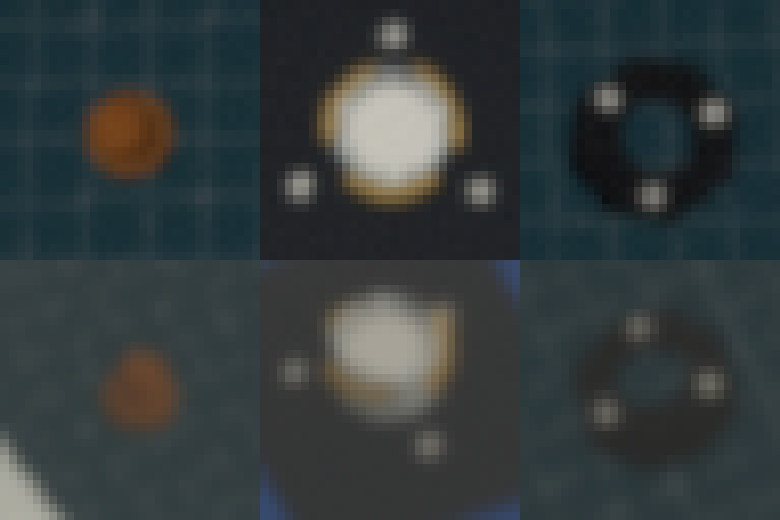

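The lens, the cell with its three dots and the ring with its three dots are all clear. The mean of three dots gives an axis, so I'll take their centroids.

```bash
cat >> h.py <<'E'
def load(n): return dict(np.load(n+'.npz'))
def dot(m,c,r=2.6):
    g=m.mean(2); c=np.array(c,float)
    for _ in range(6):
        x0,y0=np.round(c).astype(int); ys,xs=np.mgrid[y0-4:y0+5,x0-4:x0+5]; s=g[y0-4:y0+5,x0-4:x0+5]
        d=np.hypot(xs-c[0],ys-c[1]); w=np.clip(s-np.median(s[d>2.5]) -5,0,None)*(d<r)
        c=np.array([(w*xs).sum(),(w*ys).sum()])/w.sum()
    return c
def amber(m,c,r=9,th=0.5):
    y0,x0=int(c[1]),int(c[0]); ys,xs=np.mgrid[y0-r:y0+r+1,x0-r:x0+r+1]; s=m[y0-r:y0+r+1,x0-r:x0+r+1]
    w=s[...,0]-s[...,2]; b=np.median(w); w=np.clip((w-b-6)/(np.percentile(w,97)-b),0,.6)
    return np.array([(w*xs).sum(),(w*ys).sum()])/w.sum()
E
python3 - <<'E'
from h import *
k=260/32
def px(tile,c): return (tile[0]/k+c[0]-16-.5, tile[1]/k+c[1]-16-.5)
T=load('top');S=load('scene')
def dots(p,lst,z,nm):
    P=np.array([onz(p,dot(p['m'],q),z) for q in lst])[:,:2]; c=P.mean(0)
    print(nm,P.round(1).tolist(),c.round(1),'yaw',np.degrees(np.arctan2(*(P-c).T[::-1])).round(1),'r',np.hypot(*(P-c).T).round(1))
dots(T,[px(q,(272,216)) for q in((393,35),(0,0),(0,0))][:0] or [px((q[0]-260,q[1]),(272,216)) for q in((393,35),(300,186),(480,190))],55,'cell top')
dots(T,[px((q[0]-520,q[1]),(354,219)) for q in((608,98),(714,111),(652,194))],22,'ring top')
dots(S,[px((q[0]-520,q[1]-260),(157,226)) for q in((639,326),(709,383),(604,411))],22,'ring scene')
dots(S,[px((q[0]-260,q[1]-260),(231,190)) for q in((293,372),(429,445))],55,'cell scene (2)')
print('lens top',onz(T,amber(T['m'],(176,232)),7).round(1))
for z in(7,11,14): print('lens scene',onz(S,amber(S['m'],(300,158)),z).round(1))
for p,c in((T,px((391-260,130),(272,216))),(S,px((390-260,345-260),(231,190)))): print('mouth',onz(p,c,81).round(1))
E
```

```text
cell top [[596.8, -36.7], [542.8, -2.2], [539.8, -66.7]] [559.8 -35.2] yaw [  -2.4  117.2 -122.4] r [37.1 37.2 37.3]
ring top [[566.2, -266.2], [560.1, -305.2], [529.6, -280.7]] [ 552. -284.] yaw [ 51.5 -69.  171.5] r [22.8 22.7 22.6]
ring scene [[529.6, -277.9], [566.5, -263.9], [560.2, -302.5]] [ 552.1 -281.5] yaw [171.   50.6 -69. ] r [22.7 22.7 22.6]
cell scene (2) [[539.8, -63.7], [596.4, -33.9]] [568.1 -48.8] yaw [-152.2   27.8] r [31.9 31.9]
lens top [524.3 250.9   7. ]
lens scene [521.4 255.7   7. ]
lens scene [524.3 253.4  11. ]
lens scene [526.5 251.7  14. ]
mouth [558.4 -34.6  81. ]
mouth [564.7 -33.5  81. ]
```

>>> {"method": "move_arm", "body": {
  "commands": [
    [[0.38, -0.384, 0], 0, 1],
    [[0.759, -0.768, 0], 0, 1],
    [[0.759, -0.768, 0], 0, 1],
    [[0.759, -0.768, 0], 0, 1],
    [[0.759, -0.768, 0], 0, 1],
    [[0.759, -0.768, 0], 0, 1],
    [[0.759, -0.768, 0], 0, 1],
    [[0.759, -0.768, 0], 0, 1],
    [[0.759, -0.768, 0], 0, 1],
    [[0.759, -0.768, 0], 0, 1],
    [[0.759, -0.768, 0], 0, 1],
    [[0.759, -0.768, 0], 0, 1],
    [[0.759, -0.768, -0.5], 0, 1],
    [[0.759, -0.768, -0.8], 0, 1],
    [[0.759, -0.768, -0.8], 0, 1],
    [[0.38, -0.384, -0.8], 0, 1],
    [[0, 0, -0.8], 0, 1],
    [[0, 0, -0.8], 0, 1],
    [[0, 0, 0], 0, 1],
    [[0, 0, 0], 0, 1]
  ]
}}

```text
t: 3.27
eef_pos: [524.4, 251.5, 269.4]
tcp_rot: [-3.14, -0.002, 2.844]
ft_force: [-0.4, 0.3, 0.5]
opening: 1.002
grip_force: 0.0
```

>>> {"method": "move_arm", "body": {
  "commands": [
    [[0, 0, -0.6], 0, 1],
    [[0, 0, -0.7], 0, 0.5],
    [[0, 0, -0.6], 0, 0],
    [[0, 0, -0.3], 0, 0],
    [[0, 0, 0], 0, -1],
    [[0, 0, 0], 0, -1],
    [[0, 0, 0], 0, -1],
    [[0, 0, 0], 0, -1],
    [[0, 0, 0], 0, -1],
    [[0, 0, 0], 0, -1],
    [[0, 0, 0], 0, -1],
    [[0, 0, 0], 0, -1]
  ]
}}

```text
t: 4.27
eef_pos: [524.3, 252.1, 203.9]
tcp_rot: [3.141, 0.0, 2.845]
ft_force: [0.6, 0.4, 0.5]
opening: 0.283
grip_force: 0.0
```

>>> {"method": "move_arm", "body": {
  "commands": [
    [[0, 0, 0], 0, -1],
    [[0, 0, 0], 0, -1],
    [[0, 0, 0], 0, -1],
    [[0, 0, 0], 0, -1]
  ]
}}

```text
t: 4.6
eef_pos: [524.4, 252.1, 203.9]
tcp_rot: [3.141, 0.0, 2.845]
ft_force: [-0.3, -0.4, 2.3]
opening: 0.227
grip_force: 30.0
```

>>> {"method": "move_arm", "body": {
  "commands": [
    [[0, 0, 0], 0, 0],
    [[0, 0, 0], 0, 0],
    [[0, 0, 0], 0, 0],
    [[0, 0, 0], 0, 0],
    [[0, 0, 0], -0.5, 0],
    [[0, 0, 0], -1, 0],
    [[0, 0, 0], -1, 0],
    [[0, 0, 0], -1, 0],
    [[0, 0, 0], -1, 0],
    [[0, 0, 0], -1, 0],
    [[0, 0, 0], -1, 0],
    [[0, 0, 0], -1, 0],
    [[0, 0, 0], -1, 0],
    [[0, 0, 0], -1, 0],
    [[0, 0, 0], -1, 0],
    [[0, 0, 0], -1, 0],
    [[0, 0, 0], -1, 0],
    [[0, 0, 0], -1, 0],
    [[0, 0, 0], -1, 0],
    [[0, 0, 0], -1, 0]
  ]
}}

```text
t: 6.27
eef_pos: [524.3, 252.1, 203.7]
tcp_rot: [-3.142, 0.0, 1.601]
ft_force: [0.0, -0.2, -0.5]
opening: 0.499
grip_force: 0.0
```

>>> {"method": "move_arm", "body": {
  "commands": [
    [[0, 0, 0], -1, 0],
    [[0, 0, 0], -1, 0],
    [[0, 0, 0], -1, 0],
    [[0, 0, 0], -1, 0],
    [[0, 0, 0], -0.15, 0],
    [[0, 0, 0], 0, -1],
    [[0, 0, 0], 0, -1],
    [[0, 0, 0], 0, -1],
    [[0, 0, 0], 0, -1],
    [[0, 0, 0], 0, -1],
    [[0, 0, 0], 0, -1],
    [[0, 0, 0], 0, -1]
  ]
}}

```text
t: 7.27
eef_pos: [524.3, 252.1, 203.8]
tcp_rot: [3.141, 0.0, 1.273]
ft_force: [-0.1, -0.1, -0.3]
opening: 0.22
grip_force: 30.0
```

>>> {"method": "move_arm", "body": {
  "commands": [
    [[0, 0, 0], 0, 0],
    [[0, 0, 0], 0, 0],
    [[0, 0, 0], 0, 0],
    [[0, 0, 0], 0, 0],
    [[0, 0, 0.6], 0, 0],
    [[0, 0, 1], 0, 0],
    [[0, 0, 0.6], 0, 0],
    [[0, 0.6, 0], 0, 0],
    [[0, 1, 0], 0, 0],
    [[0, 1, 0], 0, 0],
    [[0, 1, 0], 0, 0],
    [[0, 1, 0], 0, 0],
    [[0, 1, 0], 0, 0],
    [[0, 1, 0], 0, 0],
    [[0, 0.4, 0], 0, 0],
    [[0, 0, 0], 0, 0]
  ]
}}

```text
t: 8.6
eef_pos: [523.7, 464.2, 269.4]
tcp_rot: [3.141, -0.0, 1.275]
ft_force: [-0.0, -0.1, -0.0]
opening: 0.497
grip_force: 0.0
```

Run:
```python
from h import *
o=[]
for n,c in(('top',(176,232)),('scene',(300,158))):
    ims=[shot(n) for _ in range(4)]; p=ims[-1]; m=np.mean([i['image'].astype(float) for i in ims],0)
    q=amber(m,c); P=load(n); print(n,q,amber(P['m'],c),[onz(p,q,z).round(1)[:2] for z in(7,11,14)])
    print('pred px of true at 7, 11:',proj(p,[524.3,252.1,7]),proj(p,[524.3,252.1,11]))
    o.append(cv2.resize(m[c[1]-20:c[1]+20,c[0]-20:c[0]+20].astype(np.uint8),(400,400),interpolation=0))
cv2.imwrite('pics/z2.png',np.hstack(o)[:,:,::-1])
```

```text
top [176.24550367 231.63881819] [176.35391866 231.96222558] [array([525.2, 251.2]), array([524.8, 250.5]), array([524.4, 249.9])]
pred px of true at 7, 11: [np.float64(175.9522151610679), np.float64(231.95264120473652)] [np.float64(175.6975118513492), np.float64(231.80626423494334)]
scene [300.08297885 157.82301411] [299.83138367 157.69608643] [array([522.4, 256.1]), array([525.2, 253.9]), array([527.4, 252.2])]
pred px of true at 7, 11: [np.float64(299.4043509026875), np.float64(158.5995813537009)] [np.float64(299.50845151870294), np.float64(157.82910965306775)]
```

View pics/z2.png

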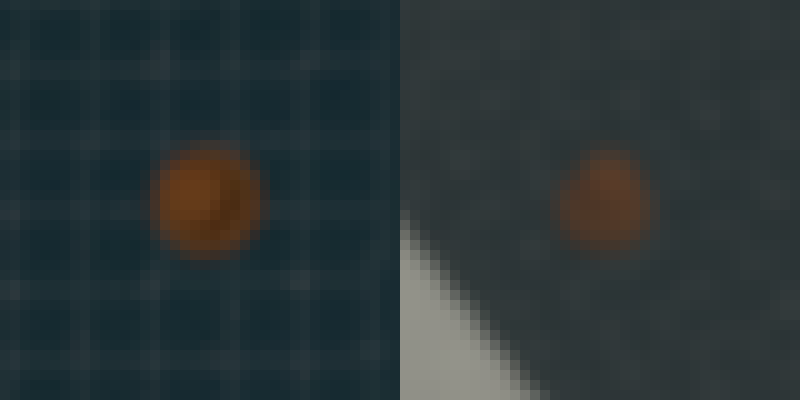

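The lens stands free on the mat, at (176,232) in the top view. That calibrates the cameras: the top camera reads about (+0.7, -1.1) mm off, so the cell is near (559.0, -34.0). Next I fetch the lens.

>>> {"method": "move_arm", "body": {
  "commands": [
    [[0, -0.4, 0], 0, 0],
    [[0, -1, 0], 0, 0],
    [[0, -1, 0], 0, 0],
    [[0, -1, 0], 0, 0],
    [[0, -1, 0], 0, 0],
    [[0, -1, 0], 0, 0],
    [[0, -1, 0], 0, 0],
    [[0, -0.6, 0], 0, 0],
    [[0, 0, 0], 0, 0],
    [[0, 0, 0], 0, 0],
    [[0, 0, -0.6], 0, 0],
    [[0, 0, -1], 0, 0],
    [[0, 0, -0.64], 0, 0],
    [[0, 0, 0], 0, 0],
    [[0, 0, 0], 0, -1],
    [[0, 0, 0], 0, -1],
    [[0, 0, 0], 0, -1],
    [[0, 0, 0], 0, -1],
    [[0, 0, 0], 0, -1],
    [[0, 0, 0], 0, -1]
  ]
}}

```text
t: 10.67
eef_pos: [524.5, 252.2, 203.6]
tcp_rot: [3.14, -0.001, 1.273]
ft_force: [-1.0, -0.0, 6.4]
opening: 0.22
grip_force: 30.0
```

>>> {"method": "move_arm", "body": {
  "commands": [
    [[0, 0, 0], 0, -1],
    [[0, 0, 0.4], 0, -1],
    [[0, 0, 1], 0, -1],
    [[0, 0, 1], 0, -1],
    [[0, 0, 1], 0, -1],
    [[0, 0, 0.6], 0, -1],
    [[0.05, -0.4, 0], 0, -1],
    [[0.1, -0.8, 0], 0, -1],
    [[0.1, -0.9, 0], 0, -1],
    [[0.1, -0.9, 0], 0, -1],
    [[0.1, -0.9, 0], 0, -1],
    [[0.1, -0.9, 0], 0, -1],
    [[0.1, -0.9, 0], 0, -1],
    [[0.1, -0.9, 0], 0, -1],
    [[0.1, -0.9, 0], 0, -1],
    [[0.1, -0.9, 0], 0, -1],
    [[0.1, -0.6, 0], 0, -1],
    [[0.1, -0.4, 0], 0, -1],
    [[0, -0.13, 0], 0, -1],
    [[0, 0, 0], 0, -1]
  ]
}}

```text
t: 12.33
eef_pos: [558.7, -34.5, 322.3]
tcp_rot: [-3.141, 0.0, 1.272]
ft_force: [0.2, 0.3, -0.2]
opening: 0.223
grip_force: 30.0
```

>>> {"method": "move_arm", "body": {
  "commands": [
    [[0.01, 0.017, -0.5], 0, -1],
    [[0, 0, -0.5], 0, -1],
    [[0, 0, -0.2], 0, -1],
    [[0, 0, -0.1], 0, -1],
    [[0, 0, 0], 0, -1]
  ]
}}

```text
t: 12.75
eef_pos: [559.1, -32.6, 283.2]
tcp_rot: [-3.141, 0.0, 1.274]
ft_force: [0.0, -0.4, -0.5]
opening: 0.219
grip_force: 30.0
```

>>> {"method": "move_arm", "body": {
  "commands": [
    [[0, 0, -0.07], 0, -1],
    [[0, 0, -0.07], 0, -1],
    [[0, 0, 0], 0, -1]
  ]
}}

```text
t: 13.0
eef_pos: [559.1, -33.2, 279.5]
tcp_rot: [3.141, -0.0, 1.273]
ft_force: [0.1, 0.0, -0.6]
opening: 0.217
grip_force: 30.0
```

>>> {"method": "move_arm", "body": {
  "commands": [
    [[0, 0, -0.05], 0, -1],
    [[0, 0, -0.03], 0, -1],
    [[0, 0, 0], 0, -1]
  ]
}}

```text
t: 13.25
eef_pos: [559.2, -33.3, 277.1]
tcp_rot: [3.141, -0.0, 1.273]
ft_force: [0.6, -0.6, 1.3]
opening: 0.221
grip_force: 30.0
```

>>> {"method": "move_arm", "body": {
  "commands": [
    [[0, 0, 0], 0, 0],
    [[0, 0, 0], 0, 0],
    [[0, 0, 0], 0, 0],
    [[0, 0, 0], 0, 0],
    [[0, 0, 0.4], 0, 0],
    [[0, 0, 1], 0, 0],
    [[0, 0, 0.6], 0, 0.5],
    [[0, -0.4, 0], 0.94, 1],
    [[0, -0.9, 0], 1, 1],
    [[0, -0.9, 0], 1, 1],
    [[0, -0.9, 0], 1, 1],
    [[0, -0.9, 0], 1, 1],
    [[0, -0.9, 0], 1, 1],
    [[0, -0.9, 0], 1, 1],
    [[0, -0.9, 0], 1, 1],
    [[-0.1, -0.9, 0], 1, 1],
    [[-0.1, -0.8, 0], 1, 1],
    [[-0.06, -0.5, 0], 1, 1],
    [[0, -0.32, 0], 1, 1],
    [[0, 0, 0], 1, 1]
  ]
}}

```text
t: 14.92
eef_pos: [551.0, -311.9, 336.7]
tcp_rot: [-3.142, 0.0, 2.31]
ft_force: [0.6, -0.2, -0.6]
opening: 1.001
grip_force: 0.0
```

>>> {"method": "move_arm", "body": {
  "commands": [
    [[0, 0, -0.5], 1, 1],
    [[0, 0, -1], 1, 1],
    [[0, 0, 0], 0, 1]
  ]
}}

```text
t: 15.17
eef_pos: [550.5, -309.6, 287.8]
tcp_rot: [-3.141, -0.006, 2.471]
ft_force: [-0.7, -0.1, -0.9]
opening: 1.001
grip_force: 0.0
```

Run:
```python
from h import *
o=[]
for n,c in(('top',(272,216)),('scene',(231,190))):
    m=np.mean([shot(n)['image'].astype(float) for i in range(3)],0)
    o.append(cv2.resize(m[c[1]-20:c[1]+20,c[0]-20:c[0]+20].astype(np.uint8),(400,400),interpolation=0))
cv2.imwrite('pics/z3.png',np.hstack(o)[:,:,::-1])
```

```text
(no output)
```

View pics/z3.png

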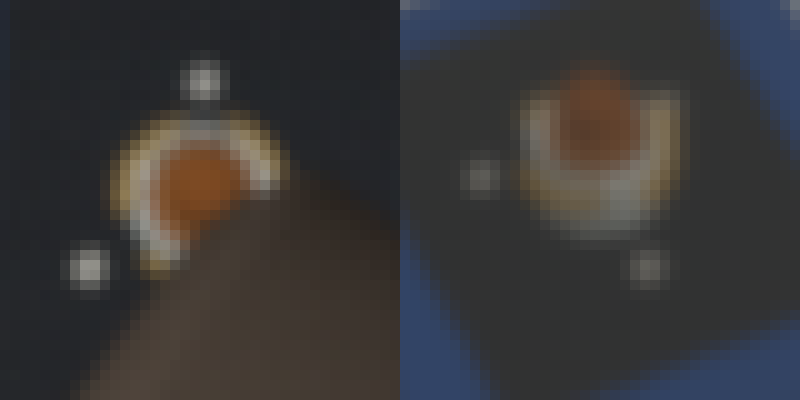

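The lens is dome up in the cell in both views, though the arm partly hides the top one. I went too far in y, so I'll correct and then grip the ring across two pairs of flats to centre it.

>>> {"method": "move_arm", "body": {
  "commands": [
    [[0.02, 0.45, 0], 0, 1],
    [[0, 0.44, 0], 0, 1],
    [[0, 0, -0.5], 0, 1],
    [[0, 0, -1], 0, 1],
    [[0, 0, -1], 0, 1],
    [[0, 0, -0.3], 0, 1],
    [[0, 0, -0.1], 0, 1],
    [[0, 0, 0], 0, 1]
  ]
}}

```text
t: 16.13
eef_pos: [552.2, -282.7, 205.2]
tcp_rot: [3.142, -0.001, 2.468]
ft_force: [0.0, 0.4, 0.4]
opening: 1.0
grip_force: 0.0
```

>>> {"method": "move_arm", "body": {
  "commands": [
    [[0, 0, -0.25], 0, -1],
    [[0, 0, 0], 0, -1],
    [[0, 0, 0], 0, -1],
    [[0, 0, 0], 0, -1],
    [[0, 0, 0], 0, -1],
    [[0, 0, 0], 0, -1],
    [[0, 0, 0], 0, -1],
    [[0, 0, 0], 0, -1],
    [[0, 0, 0], 0, -1]
  ]
}}

```text
t: 16.88
eef_pos: [552.0, -283.3, 197.9]
tcp_rot: [3.141, 0.001, 2.468]
ft_force: [-0.7, -0.1, 6.1]
opening: 0.626
grip_force: 30.0
```

>>> {"method": "move_arm", "body": {
  "commands": [
    [[0, 0, 0], 0, -1],
    [[0, 0, 0], 0, -1],
    [[0, 0, 0], 0, -1],
    [[0, 0, 0], 0, -1]
  ]
}}

```text
t: 17.22
eef_pos: [552.0, -283.3, 197.9]
tcp_rot: [3.141, 0.001, 2.468]
ft_force: [-1.6, 0.5, 5.7]
opening: 0.629
grip_force: 30.0
```

Run:
```python
from h import *
o=[]
for n,c in(('top',(354,219)),('scene',(157,226))):
    m=np.mean([shot(n)['image'].astype(float) for i in range(3)],0)
    o.append(cv2.resize(np.clip(1.4*m[c[1]-24:c[1]+24,c[0]-24:c[0]+24],0,255).astype(np.uint8),(400,400),interpolation=0))
cv2.imwrite('pics/z4.png',np.hstack(o)[:,:,::-1])
print(env.state())
```

```text
{'t': 17.5167, 'joints': array([-5.80558360e-01,  7.42022914e-01,  1.73271190e+00,  1.54283916e-04,
        6.66254845e-01, -1.47780376e+00]), 'qvel': array([-0.00165546, -0.00186895,  0.00081147,  0.00044632, -0.00069831,
        0.00108752]), 'tau': array([ 1.99189475e-01, -6.38609505e+01, -1.57467109e+01, -1.36375800e-02,
       -1.54147572e-01, -5.04434109e-02]), 'eef_pos': array([ 552.01017668, -283.27801572,  197.85678312]), 'tcp_rot': array([3.14144165e+00, 5.91519584e-04, 2.46792042e+00]), 'ft_force': array([-0.52553906,  0.56231061,  5.16319071]), 'moment': array([ 0.00228295,  0.17051552, -0.02877194]), 'grip_force': 30.00092938542366, 'opening': 0.6269403625365205}
```

View pics/z4.png

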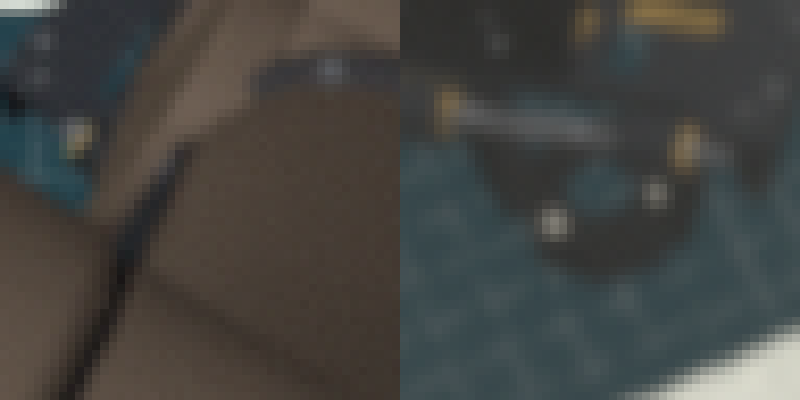

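The scene view shows the ring between the pads, with dots at crop (555,222) and (655,192). I'll check from these two whether it turned.

Run:
```python
from h import *
S=load('scene'); k=400/48
m=np.mean([shot('scene')['image'].astype(float) for i in range(3)],0)
P=[onz(S,dot(m,((x-400)/k+157-24-.5,y/k+226-24-.5)),22)[:2] for x,y in((555,222),(655,192))]
P=np.array(P);d=P[1]-P[0];print(P,d,np.hypot(*d),np.degrees(np.arctan2(d[1],d[0])))
A=np.array([[529.6,-277.9],[566.5,-263.9],[560.2,-302.5]])
for i,j in((0,1),(1,2),(2,0)):
    e=A[j]-A[i];print(i,j,np.degrees(np.arctan2(e[1],e[0])))
```

```text
[[ 560.13710321 -302.50799757]
 [ 565.31771124 -265.48887661]] [ 5.18060803 37.01912097] 37.3798611099424 82.03353019198386
0 1 20.776935327367763
1 2 -99.26965112422555
2 0 141.20344790169182
```

>>> {"method": "move_arm", "body": {
  "commands": [
    [[0, 0, 0], 0, 0.7],
    [[0, 0, 0], 0, 0.7],
    [[0, 0, 0], 0, 0.7],
    [[0, 0, 0], 0, 0.7],
    [[0, 0, 0], -0.5, 0.7],
    [[0, 0, 0], -1, 0.7],
    [[0, 0, 0], -1, 0.7],
    [[0, 0, 0], -1, 0.7],
    [[0, 0, 0], -1, 0.7],
    [[0, 0, 0], -1, 0.7],
    [[0, 0, 0], -1, 0.7],
    [[0, 0, 0], -1, 0.7],
    [[0, 0, 0], -1, 0.7],
    [[0, 0, 0], -1, 0.7],
    [[0, 0, 0], -1, 0.7],
    [[0, 0, 0], -1, 0.7],
    [[0, 0, 0], -1, 0.7],
    [[0, 0, 0], -1, 0.7],
    [[0, 0, 0], -1, 0.7],
    [[0, 0, 0], -1, 0.7]
  ]
}}

```text
t: 19.33
eef_pos: [551.9, -283.2, 197.3]
tcp_rot: [-3.141, -0.0, 1.224]
ft_force: [0.9, 0.0, 0.5]
opening: 0.849
grip_force: 0.0
```

>>> {"method": "move_arm", "body": {
  "commands": [
    [[0, 0, 0], -1, 0.7],
    [[0, 0, 0], -1, 0.7],
    [[0, 0, 0], -1, 0.7],
    [[0, 0, 0], -1, 0.7],
    [[0, 0, 0], -0.13, 0.7],
    [[0, 0, 0], 0, -1],
    [[0, 0, 0], 0, -1],
    [[0, 0, 0], 0, -1],
    [[0, 0, 0], 0, -1],
    [[0, 0, 0], 0, -1],
    [[0, 0, 0], 0, -1],
    [[0, 0, 0], 0, -1]
  ]
}}

```text
t: 20.33
eef_pos: [551.9, -283.2, 197.4]
tcp_rot: [-3.142, 0.0, 0.898]
ft_force: [0.2, 0.0, -1.5]
opening: 0.626
grip_force: 30.0
```

>>> {"method": "move_arm", "body": {
  "commands": [
    [[0, 0, 0], 0, 0.5],
    [[0, 0, 0], 0, 0.5],
    [[0, 0, 0], 0, 0.5],
    [[0, 0, 0], 0.75, 0.5],
    [[0, 0, 0], 0, -1],
    [[0, 0, 0], 0, -1],
    [[0, 0, 0], 0, -1],
    [[0, 0, 0], 0, -1],
    [[0, 0, 0], 0, -1],
    [[0, 0, 0], 0, -1]
  ]
}}

```text
t: 21.17
eef_pos: [552.0, -283.2, 197.5]
tcp_rot: [3.141, -0.0, 0.957]
ft_force: [-0.7, 0.5, 0.2]
opening: 0.631
grip_force: 30.0
```

>>> {"method": "move_arm", "body": {
  "commands": [
    [[0, 0, 0], 0, 0.5],
    [[0, 0, 0], 0, 0.5],
    [[0, 0, 0], -0.75, 0.5],
    [[0, 0, 0], -1, 0.5],
    [[0, 0, 0], 0, -1],
    [[0, 0, 0], 0, -1],
    [[0, 0, 0], 0, -1],
    [[0, 0, 0], 0, -1],
    [[0, 0, 0], 0, -1],
    [[0, 0, 0], 0, -1]
  ]
}}

```text
t: 22.0
eef_pos: [551.9, -283.2, 197.4]
tcp_rot: [3.142, 0.0, 0.818]
ft_force: [1.0, -0.2, -0.0]
opening: 0.622
grip_force: 30.0
```

Run:
```python
from h import *
print(np.mean([env.state()['opening'] for _ in range(3)]))
for n,c in(('top',(354,219)),('scene',(157,226))):
    m=np.mean([shot(n)['image'].astype(float) for i in range(3)],0)
    im=np.clip(1.4*m[c[1]-24:c[1]+24,c[0]-24:c[0]+24],0,255).astype(np.uint8)
    globals().setdefault('o',[]).append(cv2.resize(im,(400,400),interpolation=0))
    print(env.state()['opening'])
np.save('m5.npy',m)
cv2.imwrite('pics/z5.png',np.hstack(o)[:,:,::-1])
```

```text
0.6223069680602996
0.6187994678246729
0.6218109050031243
```

View pics/z5.png

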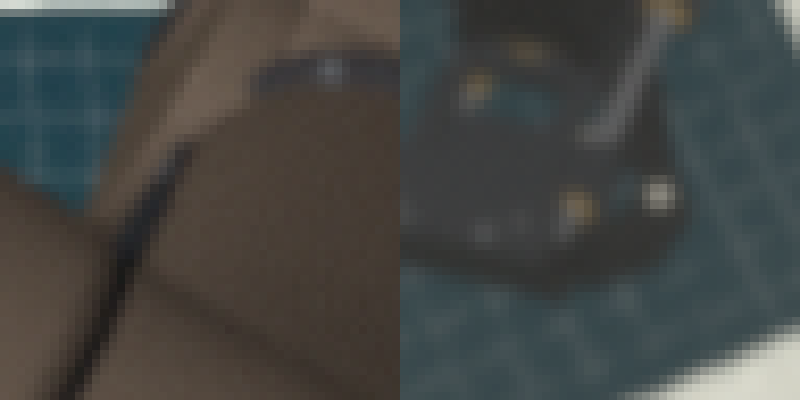

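The ring is held, with one dot visible at crop (658,193). The opening shrinks as I turn clockwise, so I'll try one more step that way.

>>> {"method": "move_arm", "body": {
  "commands": [
    [[0, 0, 0], 0, 0.5],
    [[0, 0, 0], 0, 0.5],
    [[0, 0, 0], -0.5, 0.5],
    [[0, 0, 0], -0.5, 0.5],
    [[0, 0, 0], 0, -1],
    [[0, 0, 0], 0, -1],
    [[0, 0, 0], 0, -1],
    [[0, 0, 0], 0, -1],
    [[0, 0, 0], 0, -1],
    [[0, 0, 0], 0, -1]
  ]
}}

```text
t: 23.13
eef_pos: [551.9, -283.2, 197.5]
tcp_rot: [3.141, 0.0, 0.738]
ft_force: [0.4, 0.1, 0.4]
opening: 0.615
grip_force: 30.0
```

Run:
```python
from h import *
S=load('scene'); k=400/48
m2=np.mean([shot('scene')['image'].astype(float) for i in range(3)],0)
for m in(np.load('m5.npy'),m2):
    q=dot(m,((658-400)/k+157-24-.5,193/k+226-24-.5)); P=onz(S,q,22)[:2]
    v=P-np.array([552.5,-281.5]); print(q,P,np.hypot(*v),np.degrees(np.arctan2(v[1],v[0])))
print(env.state()['opening'])
c=(157,226);cv2.imwrite('pics/z6.png',cv2.resize(np.clip(1.6*m2[c[1]-24:c[1]+24,c[0]-24:c[0]+24],0,255).astype(np.uint8),(576,576),interpolation=cv2.INTER_CUBIC)[:,:,::-1])
```

```text
[163.64824928 224.82878252] [ 566.79458772 -264.38536365] 22.29901377661643 50.13049304851589
[163.62613514 224.88009851] [ 566.93652387 -264.51163235] 22.293897302284254 49.64249067474205
0.6094172336165549
```

View pics/z6.png

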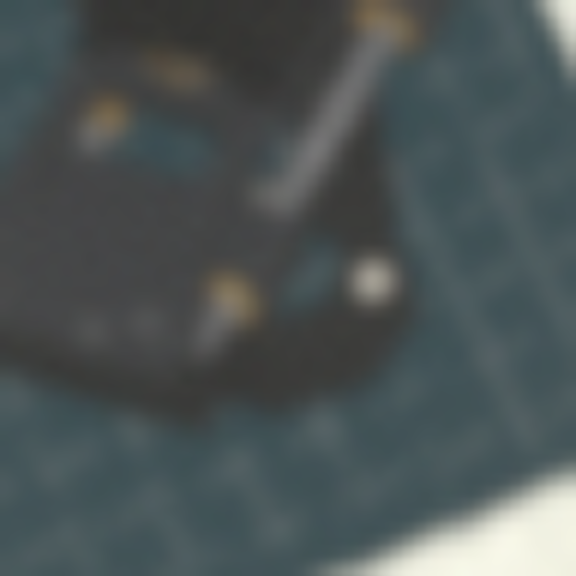

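The ring has hardly turned (its dot is still at about 50 deg), yet the opening keeps shrinking. I'll take one larger step to find the flats.

>>> {"method": "move_arm", "body": {
  "commands": [
    [[0, 0, 0], 0, 0.5],
    [[0, 0, 0], 0, 0.5],
    [[0, 0, 0], -0.75, 0.5],
    [[0, 0, 0], -1, 0.5],
    [[0, 0, 0], 0, -1],
    [[0, 0, 0], 0, -1],
    [[0, 0, 0], 0, -1],
    [[0, 0, 0], 0, -1],
    [[0, 0, 0], 0, -1],
    [[0, 0, 0], 0, -1]
  ]
}}

```text
t: 24.12
eef_pos: [551.9, -283.2, 197.5]
tcp_rot: [3.142, 0.0, 0.598]
ft_force: [-0.3, -0.2, 0.4]
opening: 0.602
grip_force: 29.7
```

Run:
```python
from h import *
S=load('scene'); 
m=np.mean([shot('scene')['image'].astype(float) for i in range(3)],0)
q=dot(m,(163.6,224.9)); P=onz(S,q,22)[:2]; v=P-np.array([552.5,-281.5]); print(q,P,np.hypot(*v),np.degrees(np.arctan2(v[1],v[0])))
print(env.state()['opening'])
```

```text
[163.49102394 224.93284574] [ 566.91986892 -264.94192654] 21.956830743901463 48.94848996276565
0.5992086931752227
```

>>> {"method": "move_arm", "body": {
  "commands": [
    [[0, 0, 0.4], 0, -1],
    [[0, 0, 0.9], 0, -1],
    [[0, 0, 1], 0, -1],
    [[0, 0, 1], 0, -1],
    [[0, 0, 0.6], 0, -1],
    [[0.01, 0.3, 0], 0.83, -1],
    [[0.02, 0.6, 0], 1, -1],
    [[0.02, 0.7, 0], 1, -1],
    [[0.02, 0.7, 0], 1, -1],
    [[0.02, 0.7, 0], 1, -1],
    [[0.02, 0.7, 0], 1, -1],
    [[0.02, 0.7, 0], 1, -1],
    [[0.02, 0.7, 0], 1, -1],
    [[0.02, 0.7, 0], 1, -1],
    [[0.02, 0.7, 0], 1, -1],
    [[0.02, 0.6, 0], 1, -1],
    [[0.02, 0.5, 0], 1, -1],
    [[0.01, 0.42, 0], 1, -1],
    [[0, 0.3, 0], 1, -1],
    [[0, 0, 0], 1, -1]
  ]
}}

```text
t: 25.93
eef_pos: [558.9, -32.0, 315.4]
tcp_rot: [3.141, -0.0, 1.79]
ft_force: [-0.6, 0.1, -0.6]
opening: 0.6
grip_force: 29.7
```

Run:
```python
from h import *
ims=[shot('scene') for i in range(4)];p=ims[-1];m=np.mean([i['image'].astype(float) for i in ims],0)
s=env.state(); x,y,z=s['eef_pos']; print(s['eef_pos'],s['tcp_rot'],s['opening'],s['ft_force'])
zt=z-197.5+22
c=np.round(proj(p,[x+.5,y+1.6,zt])).astype(int); print(c,zt)
for a in(-122.5,-2.5,117.5):
    print(a,proj(p,[x+.5+22.7*np.cos(np.radians(a)),y+1.6+22.7*np.sin(np.radians(a)),zt]))
np.save('m7.npy',m);cv2.imwrite('pics/z7.png',cv2.resize(np.clip(1.5*m[c[1]-24:c[1]+24,c[0]-24:c[0]+24],0,255).astype(np.uint8),(576,576),interpolation=0)[:,:,::-1])
```

```text
[559.08188311 -33.67930569 315.01721906] [3.14102887e+00 2.39563514e-04 1.78127426e+00] 0.5982966673031737 [ 1.11224132 -1.46204094 -0.51250027]
[229 170] 139.51721905690596
-122.5 [np.float64(221.85583653146082), np.float64(170.03044333872583)]
-2.5 [np.float64(232.53527744165928), np.float64(175.70461040357273)]
117.5 [np.float64(233.81236945788817), np.float64(165.6861431929722)]
```

View pics/z7.png

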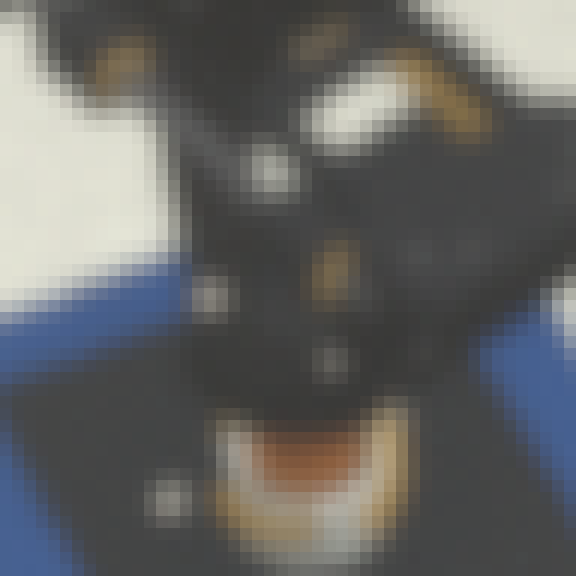

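The ring's dots show at zoom (211,297) and (333,360), close to where the aligned pose predicts. I'll compute the residual.

Run:
```python
from h import *
S=load('scene');m=np.load('m7.npy');c=np.array([559.1+.6,-33.7+1.6])
for q in((222.1,170.25),(232.25,175.5)):
    d=dot(m,q);P=onz(S,d,139.5)[:2];v=P-c;print(d,P,np.hypot(*v),np.degrees(np.arctan2(v[1],v[0])))
```

```text
[221.70325945 170.27483703] [548.01685845 -52.04052242] 23.11104131863947 -120.36601497566778
[232.07312049 175.64572606] [581.39398753 -34.16492004] 21.79203959562546 -5.43725921410802
```

>>> {"method": "move_arm", "body": {
  "commands": [
    [[0, 0, -0.4], 0, -1],
    [[0, 0, -0.4], 0, -1],
    [[0, 0, -0.2], 0, -1],
    [[0, 0, -0.1], 0, -1],
    [[0, 0, -0.1], 0, -1],
    [[0, 0, -0.1], 0, -1],
    [[0, 0, -0.07], 0, -1],
    [[0, 0, 0], 0, -1]
  ]
}}

```text
t: 26.8
eef_pos: [559.1, -33.6, 273.2]
tcp_rot: [-3.142, -0.0, 1.784]
ft_force: [-0.0, 0.3, -0.9]
opening: 0.599
grip_force: 29.7
```

>>> {"method": "move_arm", "body": {
  "commands": [
    [[0, 0, -0.07], 0, -1],
    [[0, 0, -0.07], 0, -1],
    [[0, 0, 0], 0, -1]
  ]
}}

```text
t: 27.05
eef_pos: [559.1, -33.6, 268.9]
tcp_rot: [-3.141, -0.0, 1.784]
ft_force: [0.4, 0.2, -0.9]
opening: 0.604
grip_force: 29.7
```

>>> {"method": "move_arm", "body": {
  "commands": [
    [[0, 0, -0.06], 0, -1],
    [[0, 0, -0.05], 0, -1],
    [[0, 0, 0], 0, -1]
  ]
}}

```text
t: 27.3
eef_pos: [559.1, -33.6, 265.6]
tcp_rot: [-3.141, -0.0, 1.784]
ft_force: [0.0, 0.1, -0.5]
opening: 0.598
grip_force: 29.7
```

>>> {"method": "move_arm", "body": {
  "commands": [
    [[0, 0, -0.03], 0, -1],
    [[0, 0, 0], 0, -1]
  ]
}}

```text
t: 27.47
eef_pos: [559.1, -33.6, 264.8]
tcp_rot: [-3.142, -0.0, 1.784]
ft_force: [0.3, -0.3, -0.9]
opening: 0.599
grip_force: 29.7
```

>>> {"method": "move_arm", "body": {
  "commands": [
    [[0, 0, -0.02], 0, -1],
    [[0, 0, 0], 0, -1],
    [[0, 0, 0], 0, -1]
  ]
}}

```text
t: 27.72
eef_pos: [559.1, -33.6, 264.4]
tcp_rot: [3.141, 0.0, 1.784]
ft_force: [0.1, -0.1, -0.4]
opening: 0.596
grip_force: 29.7
```

>>> {"method": "move_arm", "body": {
  "commands": [
    [[0, 0, -0.01], 0, -1],
    [[0, 0, 0], 0, -1],
    [[0, 0, 0], 0, -1]
  ]
}}

```text
t: 27.97
eef_pos: [559.1, -33.6, 264.0]
tcp_rot: [3.142, 0.0, 1.784]
ft_force: [-0.3, 0.3, -0.8]
opening: 0.601
grip_force: 29.7
```

>>> {"method": "move_arm", "body": {
  "commands": [
    [[0, 0, -0.01], 0, -1],
    [[0, 0, 0], 0, -1],
    [[0, 0, 0], 0, -1]
  ]
}}

```text
t: 28.22
eef_pos: [559.2, -33.6, 263.8]
tcp_rot: [3.141, 0.0, 1.784]
ft_force: [0.1, -0.7, -0.2]
opening: 0.599
grip_force: 29.7
```

>>> {"method": "move_arm", "body": {
  "commands": [
    [[0, 0, -0.012], 0, -1],
    [[0, 0, 0], 0, -1],
    [[0, 0, 0], 0, -1]
  ]
}}

```text
t: 28.47
eef_pos: [559.1, -33.6, 263.7]
tcp_rot: [3.141, 0.0, 1.784]
ft_force: [-0.0, -0.2, 4.1]
opening: 0.605
grip_force: 29.7
```

```bash
cat > st.py <<'E'
from h import *
L=[]
for i in range(4): shot('top'); s=env.state(); L.append(np.r_[s['eef_pos'][2],s['ft_force'],s['moment'],s['opening']])
print(env.state()['t'],np.mean(L,0).round(3),'yaw',np.degrees(s['tcp_rot'][2]).round(2))
E
python3 st.py
```

```text
28.6667 [ 2.63634e+02 -1.16900e+00 -4.00000e-02  5.66500e+00 -4.00000e-02
  3.10000e-01 -3.10000e-02  5.99000e-01] yaw 102.22
```

>>> {"method": "move_arm", "body": {
  "commands": [
    [[0, 0, 0.006], 0, -1],
    [[0, 0, 0], -0.5, -1],
    [[0, 0, 0], -1, -1],
    [[0, 0, 0], -1, -1],
    [[0, 0, 0], -0.8, -1],
    [[0, 0, 0], 0, -1]
  ]
}}

```text
t: 29.17
eef_pos: [559.3, -33.6, 263.7]
tcp_rot: [3.141, 0.0, 1.517]
ft_force: [-0.1, -0.4, 3.1]
opening: 0.596
grip_force: 29.7
```

```bash
python3 st.py
```

```text
29.3667 [ 2.63697e+02  4.13000e-01 -5.85000e-01  4.01700e+00 -1.22000e-01
 -5.50000e-02 -5.10000e-02  6.00000e-01] yaw 87.2
```

>>> {"method": "move_arm", "body": {
  "commands": [
    [[0, 0, 0.004], -0.7, -1],
    [[0, 0, 0], -0.7, -1],
    [[0, 0, 0], 0, -1],
    [[0, 0, 0], 0, -1]
  ]
}}

```text
t: 29.7
eef_pos: [559.2, -33.6, 263.7]
tcp_rot: [3.141, 0.0, 1.411]
ft_force: [0.7, 0.0, 4.0]
opening: 0.601
grip_force: 29.7
```

```bash
python3 st.py
```

```text
29.9 [ 2.63711e+02  6.90000e-01 -3.12000e-01  3.42400e+00 -1.10000e-01
  1.00000e-02  7.00000e-03  5.99000e-01] yaw 80.75
```

>>> {"method": "move_arm", "body": {
  "commands": [
    [[0, 0, 0], -0.7, -1],
    [[0, 0, 0], -0.7, -1],
    [[0, 0, 0], 0, -1],
    [[0, 0, 0], 0, -1]
  ]
}}

```text
t: 30.23
eef_pos: [559.1, -33.6, 263.7]
tcp_rot: [3.142, -0.0, 1.298]
ft_force: [-0.5, 0.5, 3.1]
opening: 0.601
grip_force: 29.7
```

```bash
python3 st.py
```

```text
30.4333 [ 2.63701e+02 -1.30000e-02 -2.19000e-01  4.00600e+00 -1.22000e-01
  8.60000e-02 -5.00000e-03  6.00000e-01] yaw 74.32
```

>>> {"method": "move_arm", "body": {
  "commands": [
    [[0, 0, 0], -0.6, -1],
    [[0, 0, 0], -0.6, -1],
    [[0, 0, 0], 0, -1],
    [[0, 0, 0], 0, -1]
  ]
}}

```text
t: 30.77
eef_pos: [559.1, -33.6, 263.6]
tcp_rot: [-3.142, 0.0, 1.202]
ft_force: [-0.2, -1.1, 2.7]
opening: 0.596
grip_force: 29.7
```

```bash
python3 st.py
```

```text
30.9667 [ 2.63639e+02 -2.06000e-01 -1.40000e-01  2.20600e+00 -1.73000e-01
  4.50000e-02 -5.60000e-02  5.99000e-01] yaw 68.81
```

>>> {"method": "move_arm", "body": {
  "commands": [
    [[0, 0, 0], -0.35, -1],
    [[0, 0, 0], -0.3, -1],
    [[0, 0, 0], 0, -1],
    [[0, 0, 0], 0, -1]
  ]
}}

```text
t: 31.3
eef_pos: [559.1, -33.6, 263.6]
tcp_rot: [-3.141, 0.0, 1.149]
ft_force: [0.1, -1.7, 0.1]
opening: 0.6
grip_force: 29.7
```

```bash
python3 st.py
```

```text
31.5 [ 2.63587e+02 -2.63000e-01 -9.93000e-01 -4.02000e-01 -3.01000e-01
 -2.50000e-02 -1.00000e-02  6.01000e-01] yaw 65.8
```

The thread has engaged. Onset was near yaw 72 deg and the tool is now at 65.8, so the clamp is about 8-9 N. I'll add 1 degree, measure, then release.

>>> {"method": "move_arm", "body": {
  "commands": [
    [[0, 0, 0], -0.22, -1],
    [[0, 0, 0], 0, -1],
    [[0, 0, 0], 0, -1]
  ]
}}

```text
t: 31.75
eef_pos: [559.1, -33.6, 263.6]
tcp_rot: [-3.141, 0.0, 1.13]
ft_force: [0.4, -1.1, -1.5]
opening: 0.602
grip_force: 29.8
```

```bash
python3 st.py
```

```text
31.95 [ 2.6361e+02  3.5300e-01 -9.8500e-01 -2.3140e+00 -3.3300e-01 -3.8000e-02
  1.0600e-01  6.0000e-01] yaw 64.77
```

>>> {"method": "move_arm", "body": {
  "commands": [
    [[0, 0, 0], 0, 0.5],
    [[0, 0, 0], 0, 0.7],
    [[0, 0, 0], 0, 0.7],
    [[0, 0, 0], 0, 0.7],
    [[0, 0, 0], 0, 0.7],
    [[0, 0, 0.3], 0, 0.7],
    [[0, 0, 0.8], 0, 0.7],
    [[0, 0, 1], 0, 0.7],
    [[0, 0, 1], 0, 0.7],
    [[0, 0, 0.8], 0, 0.7],
    [[-0.6, 0.6, 0.4], 0, 0.7],
    [[-0.8, 0.9, 0], 0, 0.7],
    [[-0.8, 0.9, 0], 0, 0.7],
    [[0, 1, 0], 0, 0.7],
    [[0, 1, 0], 0, 0.7],
    [[0, 1, 0], 0, 0.7],
    [[0, 0.6, 0], 0, 0.7],
    [[0, 0.3, 0], 0, 0.7],
    [[0, 0, 0], 0, 0.7],
    [[0, 0, 0], 0, 0.7]
  ]
}}

```text
t: 33.62
eef_pos: [493.1, 155.1, 392.9]
tcp_rot: [3.141, 0.0, 1.131]
ft_force: [-0.0, -0.8, -0.7]
opening: 0.85
grip_force: 0.0
```

Run:
```python
from h import *
o=[]
for n,c in(('top',(272,216)),('scene',(231,190))):
    m=np.mean([shot(n)['image'].astype(float) for i in range(3)],0)
    o.append(cv2.resize(m[c[1]-20:c[1]+20,c[0]-20:c[0]+20].astype(np.uint8),(400,400),interpolation=0))
cv2.imwrite('pics/z8.png',np.clip(np.hstack(o)[:,:,::-1]*1.3,0,255))
print(env.state()['eef_pos'],env.state()['ft_force'])
```

```text
[493.28438704 154.61295303 392.74309512] [-0.5669133  -0.08265613  0.34023963][ WARN:0@1.434] global loadsave.cpp:1063 imwrite_ Unsupported depth image for selected encoder is fallbacked to CV_8U.
```

View pics/z8.png

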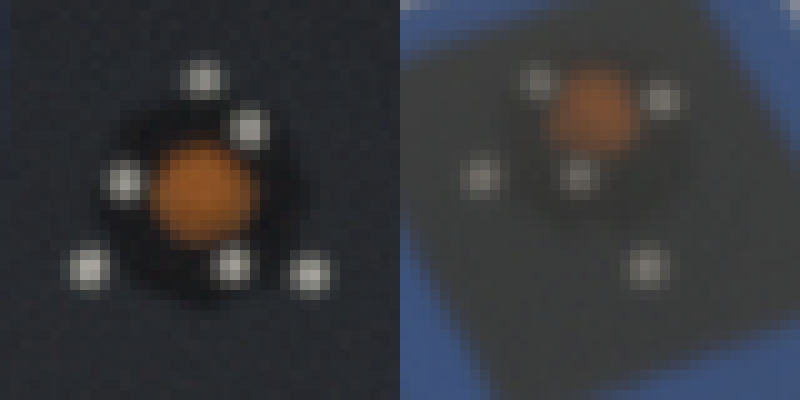

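The ring sits level over the dome. Its dots are about 36 deg clockwise of the gap dots: ring dot at (250,130), gap dot at (203,80). The tool turned about 37 deg, so the ring didn't slip back.

```bash
python3 -c "
from cell import env
print(env.job_done())"
```

```text
the job is handed in; nothing more can be done
None
```

The lens sits dome up in the cell and the retaining ring is screwed on over it, clamped at an estimated 9–10 N (inferred from turn angle and wrist force, not measured); the job is handed in at about 34 s.

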